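# Refit the rollers of the lime grader in order of thickness

## Task

The four washed rollers of the lime grader are drying on their wooden chocks. Put them back into the grader in order of thickness, the thickest next to the feed tray with the limes and each following one thinner, so that the gaps widen along the row; lower each one in (do not drop it) until both ends of its axle sit at the bottom of their slots, and leave the green bottle standing where it is.

Things in the scene. Friction and masses are not known exactly. Their poses are not given: they have to be found in the camera images.
- roller_48: the thickest roller: white plastic cylinder 48 mm in diameter, 110 mm long, on a 10 mm steel axle 164 mm long overall. Origin at its centre, x along the axle. 0.1 to 0.4 kg. At the start it lies level, axle 55 mm above the bench and about crosswise to the robot's forward direction, on a fixed wooden chock. All four rollers look alike but for diameter: 48, 40, 32, 24 mm.
- roller_40: the second thickest roller: white plastic cylinder 40 mm in diameter, 110 mm long, on a 10 mm steel axle 164 mm long overall. Origin at its centre, x along the axle. 0.1 to 0.4 kg. At the start it lies level, axle 55 mm above the bench and about crosswise to the robot's forward direction, on a fixed wooden chock. Chock: 170 by 46 mm, 10 mm slat with end blocks 62 mm high at 63 to 77 mm from the middle.
- roller_32: the second thinnest roller: white plastic cylinder 32 mm in diameter, 110 mm long, on a 10 mm steel axle 164 mm long overall. Origin at its centre, x along the axle. 0.1 to 0.4 kg. At the start it lies level, axle 55 mm above the bench and about crosswise to the robot's forward direction, on a fixed wooden chock. Axle ends lie in notches 12 mm wide, 12 mm deep: lift straight up.
- roller_24: the thinnest roller: white plastic cylinder 24 mm in diameter, 110 mm long, on a 10 mm steel axle 164 mm long overall. Origin at its centre, x along the axle. 0.1 to 0.4 kg. At the start it lies level, axle 55 mm above the bench and about crosswise to the robot's forward direction, on a fixed wooden chock. Gripped across its middle it is free all round.
- seat_a: one of four identical bearing seats in a row, 82 mm apart, the letters shuffled: two upright black slotted plates on the aluminium rails. Origin: where the centre of a fully home axle lies, midway between the plates, 120 mm above the bench; x level along the axle, y along the row. Slots (all seats) open at the top, 13 mm wide, bottom 5 mm below the origin.
- seat_b: one of four identical bearing seats in a row, 82 mm apart, the letters shuffled: two upright black slotted plates on the aluminium rails. Origin: where the centre of a fully home axle lies, midway between the plates, 120 mm above the bench; x level along the axle, y along the row. From 7 mm above the origin the slots widen as a V to 31 mm at the top, 23 mm above it.
- seat_c: one of four identical bearing seats in a row, 82 mm apart, the letters shuffled: two upright black slotted plates on the aluminium rails. Origin: where the centre of a fully home axle lies, midway between the plates, 120 mm above the bench; x level along the axle, y along the row. Plates 8 mm thick, inner faces 64 mm from the middle: 9 mm to spare at each roller end.
- seat_d: one of four identical bearing seats in a row, 82 mm apart, the letters shuffled: two upright black slotted plates on the aluminium rails. Origin: where the centre of a fully home axle lies, midway between the plates, 120 mm above the bench; x level along the axle, y along the row. Clear for fingers down to 46 mm above the bench; a 48 mm roller next door is 58 mm away.
- feed_tray: flat steel tray, 150 by 84 mm, sides 30 mm high, with three green limes (tops 47 mm above the origin), fixed at either end of the grader's row. Origin mid-underside, 140 mm above the bench; axes parallel to the seats'. Its edge is 57 mm from the nearest seat's middle (origins 99 mm apart). A white open basin, lower than the rollers, is at the other end.
- bottle: a green glass bottle, 68 mm in diameter, 210 mm tall, standing loose to the left or right of the grader. Origin at the centre of its underside, z up.
There are look-alikes about, which are no part of the job. Leave any blue look-alike of the roller_48 alone. Leave any pink look-alike of the roller_40 alone.

How it is judged (in metres and radians):
At the end, for the whole second after the job is handed in: From the feed tray on, the 48, 40, 32, 24 mm rollers lie in the 1st to 4th seat: each within 13 mm of a seat's origin in plan, centre 117 to 123.5 mm above the bench (home 120), axle within 0.07 rad of the seats' x axis, released, at rest; bottle upright, within 30 mm of its start (horizontal distance between roller_48 and feed_tray between 0.079 and 0.119 m and (horizontal distance between roller_48 and seat_a below 0.013 m or horizontal distance between roller_48 and seat_b below 0.013 m or horizontal distance between roller_48 and seat_c below 0.013 m or horizontal distance between roller_48 and seat_d below 0.013 m) and height (world z) of roller_48 between 0.117 and 0.1235 m and angle between the x axis of each of roller_48, roller_40, roller_32, roller_24 and the x axis of feed_tray, either way round below 0.07 rad and linear speed of each of roller_48, roller_40, roller_32, roller_24 below 0.02 m/s and angular speed of each of roller_48, roller_40, roller_32, roller_24 below 0.5 rad/s and horizontal distance between roller_40 and feed_tray between 0.161 and 0.201 m and (horizontal distance between roller_40 and seat_a below 0.013 m or horizontal distance between roller_40 and seat_b below 0.013 m or horizontal distance between roller_40 and seat_c below 0.013 m or horizontal distance between roller_40 and seat_d below 0.013 m) and height (world z) of roller_40 between 0.117 and 0.1235 m and horizontal distance between roller_32 and feed_tray between 0.243 and 0.283 m and (horizontal distance between roller_32 and seat_a below 0.013 m or horizontal distance between roller_32 and seat_b below 0.013 m or horizontal distance between roller_32 and seat_c below 0.013 m or horizontal distance between roller_32 and seat_d below 0.013 m) and height (world z) of roller_32 between 0.117 and 0.1235 m and horizontal distance between roller_24 and feed_tray between 0.325 and 0.365 m and (horizontal distance between roller_24 and seat_a below 0.013 m or horizontal distance between roller_24 and seat_b below 0.013 m or horizontal distance between roller_24 and seat_c below 0.013 m or horizontal distance between roller_24 and seat_d below 0.013 m) and height (world z) of roller_24 between 0.117 and 0.1235 m and distance of bottle from where it was at the start of the episode below 0.03 m and angle between bottle's own z axis and vertical below 0.1 rad); the robot touches nothing.
It fails at once if a roller is dropped or thrown: it moves faster than 0.6 m/s while the fingers do not hold it (a fall of about 18 mm) ((contact force between the fingers and roller_48 below 0.02 N and linear speed of roller_48 above 0.6 m/s) or (contact force between the fingers and roller_40 below 0.02 N and linear speed of roller_40 above 0.6 m/s) or (contact force between the fingers and roller_32 below 0.02 N and linear speed of roller_32 above 0.6 m/s) or (contact force between the fingers and roller_24 below 0.02 N and linear speed of roller_24 above 0.6 m/s)).
It fails at once if the green bottle is pushed more than 30 mm or tipped (distance of bottle from where it was at the start of the episode above 0.03 m or angle between bottle's own z axis and vertical above 0.3 rad).
It also fails if it takes over 102 s, if anything falls off the work surface, if the arm or the gripper's body presses on something with over 40 N, if the wrist force passes 120 N, or if a joint passes its speed limit or range.

## Robot

A 6-joint arm with a two-finger parallel gripper is mounted at the origin on the work surface. World frame = base frame: x ahead of the robot, y to its left, z up, the work surface at z = 0. Lengths are in mm, angles in rad, forces in N, time in s.
With the tool pointing down it reaches from about 300 to 775 mm from the base axis. Payload 14.6 kg.
Tool frame: the origin (TCP) lies midway between the tips of the shut fingers; the grasp point (between the pads) lies 19 mm behind it; y points along the fingers, z is the direction in which the jaws open and shut, and the axes are right-handed (so a half turn about y gives the same grasp; the last joint's range is limited). The gripper opens to 94 mm and grips with 3 to 60 N. Pads are 16 mm wide; open, the fingers measure 119 mm over their backs; the gripper's body (75 mm by 177 mm) begins 78 mm behind the grasp point.
Start: joints at [-1.214, 0.3, 1.521, -0, 1.321, -0.067], TCP at [226.167, -501.336, 205.446] pointing down, gripper open.
Joint ranges: [-3.03, 3.03], [-0.79, 2.21], [0.23, 2.52], [-1.04, 4.18], [0, 3.07], [-2.55, 2.55]. Speed limits (rad/s): [2.22, 2.22, 2.57, 3.14, 3.14, 3.14].

## Interface

Orientations are given as [roll, pitch, yaw] about the fixed x, y, z axes, in that order (R = Rz(yaw) Ry(pitch) Rx(roll)).
In Python, from cell import manip gives the robot as it stands.
- The arm moves only by the tool play_rows, never from a script. Its argument "series" is a list of rows, each a list of 3 entries, a list of its own where there are three numbers: the shift along the tool's x, y, z in m, then the turn about the tool's y in rad, then the closure, from 0 (fully open) to 1 (shut). In form: [[[dx, dy, dz], twist, grip], ...]. A call has 1 to 20 rows; each row is the pose to reach, as a shift and turn from the pose measured when the call began, along the tool's axes at that moment; what a row does not reach only later rows make up. A row lasts 1/10 s, in which the tool goes at most 50 mm and 8.59 degrees, less where a joint would pass 70% of its speed; a pose out of reach is approached as far as the arm can. A call with a gripper value outside its range is refused whole. The fingers move at their own pace and stop on an object; "squeeze" is the grip in N (left out, the last holds). Time passes only in rows, so rows that repeat a pose let the fingers close. It gives the time, the measured TCP pose, the force and the opening at its end, in the units of the state.
- manip.read_state(): the state, without advancing time (a new reading comes with each control period).
- manip.camera(name): name is "scene" or "top" or "wrist"; returns the picture (400x640x3 uint8, red, green, blue); there is no depth.
- manip.camera_params(name): a dict with "K" (3x3 intrinsics, pixels), "dist_coeffs" ([k1, k2, p1, p2, k3] as OpenCV has them; the pictures are not rectified), "rvec" (rotation vector, rad) and "tvec" (3), from world to camera coordinates, as OpenCV has them. Camera axes: x right, y down, z forward; pixel columns grow to the right and rows downward; lengths in mm; the calibration is good to about 2 mm. A picture is of the moment at which its call begins: read the wrist's pose just before it. camera_params takes no time and is no camera call; for the wrist camera it gives the pose at the moment of the call.
- manip.sign_off(): hands the job in, once; it reports no verdict.
The state is a dict: "clock": time; "joints": joint angles; "qd": joint speeds; "effort": joint torques, N m; "eef_pos": TCP position; "eef_rot": TCP orientation; "wrist_force": force on the tool from outside, world axes, zero at the start; "moment": the same for the moment, N m; "finger_gap": finger opening in mm.
Only numpy, scipy, OpenCV 4.12 (cv2) and the standard library are available. Lean on these libraries where they do the work, as an engineer would, in place of code of your own. Each camera call takes 0.05 s, during which the arm holds its last target. There are 200 camera calls.

## Working session

There is one attempt and no reset: what is moved stays moved. The work goes in short steps, Python scripts to look and compute and a tool call to move; the robot and the scene stay as the last step left them, time stands still between calls to the robot, and variables do not carry over. Pictures are saved under pics/ and viewed, about 12 in all and at most 16, crops included, and the job is handed in when it is done.

Besides the shell and the picture viewer there is one more tool, called after "Emit:" as a command line: name --argument value ..., lists and objects as JSON in quotes. play_rows: Moves the arm, as the interface text tells. Its arguments: {"type":"object","properties":{"series":{"type":"array","items":{"type":"array"}},"squeeze":{"type":"number"}},"required":["series"]}

```bash
mkdir -p pics
python3 - <<'E'
from cell import manip
import cv2,numpy as np
print(manip.read_state())
for n in ["scene","top","wrist"]:
    p=manip.camera_params(n); print(n,{k:np.round(v,4).tolist() for k,v in p.items()})
    if n!="wrist": cv2.imwrite(f"pics/{n}0.png",manip.camera(n)[:,:,::-1])
E
```

```text
{'clock': 0.0, 'joints': array([-1.21357408e+00,  3.00489659e-01,  1.52158122e+00,  1.87122528e-05,
        1.32067989e+00, -6.65730004e-02]), 'qd': array([-5.10073903e-04,  3.30309291e-04, -9.40975426e-04,  6.21772465e-04,
       -6.25063383e-04, -9.99316890e-06]), 'effort': array([ 2.29265161e-04, -5.31799507e+01, -3.52732408e+01,  7.08829612e-02,
        2.43914605e-02, -1.20249942e-04]), 'eef_pos': array([ 226.0976055 , -501.09518922,  204.87608847]), 'eef_rot': array([-1.57195066e+00,  9.51262308e-05, -2.71780210e+00]), 'wrist_force': array([-0.73250641,  0.44058917,  0.0645085 ]), 'moment': array([-0.08098518,  0.02786566,  0.00259441]), 'finger_gap': 93.7286514099422}
scene {'K': [[448.724, 0.0, 316.8724], [0.0, 448.724, 198.9933], [0.0, 0.0, 1.0]], 'dist_coeffs': [-0.1151, 0.0, 0.0, 0.0, 0.0], 'rvec': [1.9947, 1.4101, -0.6003], 'tvec': [-171.834, -290.4932, 1598.0992]}
top {'K': [[387.0866, 0.0, 329.0164], [0.0, 387.0866, 201.0033], [0.0, 0.0, 1.0]], 'dist_coeffs': [0.0296, 0.0, 0.0, 0.0, 0.0], 'rvec': [2.1253, -2.1874, 0.1529], 'tvec': [1.3575, 570.5833, 1200.2113]}
wrist {'K': [[355.9718, 0.0, 319.3159], [0.0, 355.9718, 195.6042], [0.0, 0.0, 1.0]], 'dist_coeffs': [-0.0187, 0.0, 0.0, 0.0, 0.0], 'rvec': [-2.4443, 1.5783, 0.2159], 'tvec': [-548.7941, -28.3883, 391.846]}
```

View pics/top0.png

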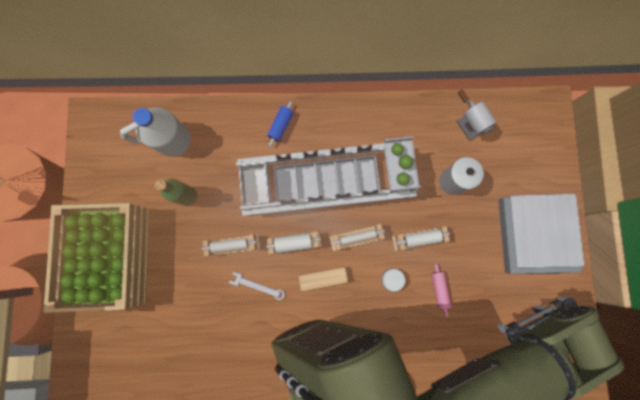

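View pics/scene0.png

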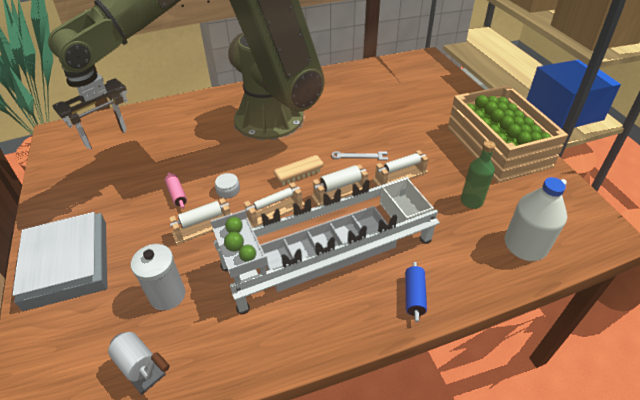

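The top view shows four white rollers on chocks at about (230,245), (293,243), (358,237) and (421,238). The look-alikes are the blue one at (281,123) and the pink one at (442,290). The feed tray with limes is at (403,165), the basin at (255,185) and the bottle at (175,190). Next I'll take an enlarged crop.

```bash
cat > h.py <<'E'
from cell import manip
import cv2,numpy as np
def ray(n,px,z,p=None):
    """pixels (N,2) -> world points at height z (mm)"""
    p=p or manip.camera_params(n); R=cv2.Rodrigues(np.array(p['rvec'],float))[0]; t=np.array(p['tvec'],float).ravel()
    u=cv2.undistortPoints(np.array(px,float).reshape(-1,1,2),np.array(p['K']),np.array(p['dist_coeffs'])).reshape(-1,2)
    d=np.c_[u,np.ones(len(u))]@R; c=-R.T@t
    return c+d*((z-c[2])/d[:,2])[:,None]
def proj(n,P,p=None):
    p=p or manip.camera_params(n)
    return cv2.projectPoints(np.array(P,float).reshape(-1,1,3),np.array(p['rvec'],float),np.array(p['tvec'],float),np.array(p['K']),np.array(p['dist_coeffs']))[0].reshape(-1,2)
def rot(e):
    from scipy.spatial.transform import Rotation as S
    return S.from_euler('xyz',e).as_matrix()
E
python3 - <<'E'
from h import *
im=cv2.imread('pics/top0.png')
c=im[130:260,195:455]
cv2.imwrite('pics/crop0.png',cv2.resize(c,None,fx=3,fy=3,interpolation=cv2.INTER_CUBIC))
print(ray('top',[(230,245),(293,243),(358,237),(421,238)],55).round())
print(ray('top',[(403,165),(255,185)],145).round())
s=manip.read_state(); print(rot(s['eef_rot']).round(2))
E
```

```text
[[ 439.  295.   55.]
 [ 440.  101.   55.]
 [ 452. -102.   55.]
 [ 444. -298.   55.]]
[[ 657. -236.  145.]
 [ 610.  201.  145.]]
[[-0.91 -0.    0.41]
 [-0.41  0.   -0.91]
 [-0.   -1.   -0.  ]]
```

View pics/crop0.png

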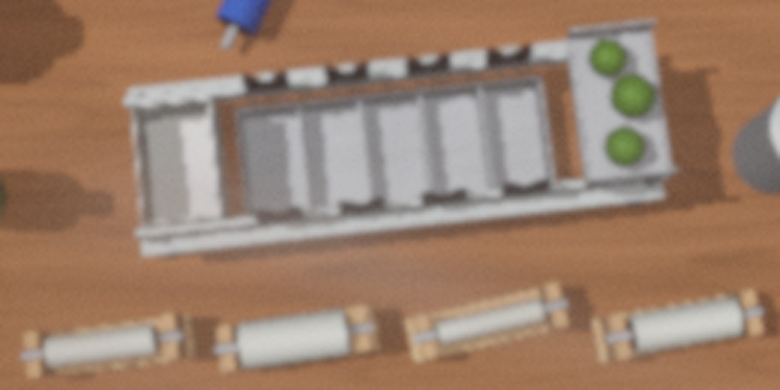

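The widths in the crop read, left to right, about 32, 48, 24 and 40 mm. I'll check that by measuring, and fit the seats as well.

Run:
```python
from h import *
f=lambda L:[(195+(a+.5)/3-.5,130+(b+.5)/3-.5) for a,b in L]
E=ray('top',f([(23,356),(184,336),(217,350),(374,327),(412,341),(568,302),(603,340),(763,311)]),55).reshape(4,2,3)
for e in E:
    d=e[1]-e[0]; print('roller c',e.mean(0)[:2].round(1),'len',np.linalg.norm(d).round(),'axle yaw deg',np.degrees(np.arctan2(d[1],d[0])).round(1))
F=ray('top',f([(266,82),(347,73),(428,64),(509,55)]),143)[:,:2]
N=ray('top',f([(279,216),(362,207),(444,197),(526,187)]),143)[:,:2]
print(F.round(),N.round()); m=(F+N)/2; print(m.round(1))
d=F-N; print(np.linalg.norm(d,axis=1),np.degrees(np.arctan2(d[:,1],d[:,0])))
r=m[3]-m[0];print('row',np.linalg.norm(r)/3,np.degrees(np.arctan2(r[1],r[0])))
# diameters: profile thresholds perpendicular to axle at z=55
im=cv2.cvtColor(cv2.imread('pics/top0.png'),cv2.COLOR_BGR2HSV)
for e in E:
    c=e.mean(0); d=(e[1]-e[0])/np.linalg.norm(e[1]-e[0]); n=np.array([-d[1],d[0],0]); w=[]
    for a in range(-35,36,10):
        s=np.arange(-45,45.5,.5); q=proj('top',c+a*d+s[:,None]*n).astype(np.float32)
        sat=cv2.remap(im,q[None,:,0],q[None,:,1],cv2.INTER_LINEAR)[0,:,1]; k=s[sat<80]; k=k[abs(k)<32]
        w.append((np.ptp(k),k.mean()))
    print(np.median(w,0).round(1))
```

```text
roller c [439.6 297.8] len 166.0 axle yaw deg -84.7
roller c [441.3 100. ] len 164.0 axle yaw deg -83.4
roller c [ 453.  -102.1] len 167.0 axle yaw deg -77.7
roller c [ 443.2 -302. ] len 169.0 axle yaw deg -81.4
[[ 692.  118.]
 [ 699.   37.]
 [ 706.  -43.]
 [ 713. -124.]] [[ 558.  107.]
 [ 564.   26.]
 [ 572.  -54.]
 [ 580. -135.]]
[[ 624.8  112.3]
 [ 631.6   31.7]
 [ 638.8  -48.8]
 [ 646.1 -129.4]]
[134.40726387 134.87007637 134.20489349 133.49804895] [4.5952881  4.90851953 4.85854252 4.81434154]
row 80.8568073994708 -84.96104618229322
[37.   0.8]
[51.   0.2]
[32.8  0.9]
[44.   0.5]
```

```bash
cat >> h.py <<'E'
def go(x,y,zg,yaw):
    """shift/twist for grasp point (19 mm above TCP) at x,y,zg (mm), jaw yaw (deg)"""
    s=manip.read_state(); R=rot(s['eef_rot']); d=R.T@(np.array([x,y,zg-19])-s['eef_pos'])/1000
    psi=np.arctan2(R[1,2],R[0,2]); tw=(psi-np.radians(yaw)+np.pi)%(2*np.pi)-np.pi
    print('t',round(s['clock'],2),'shift',d.round(4),'twist',tw.round(4),'gap',s['finger_gap'].round(1) if hasattr(s['finger_gap'],'round') else s['finger_gap'],'F',np.round(s['wrist_force'],1))
def wrist(name):
    p=manip.camera_params('wrist'); im=manip.camera('wrist')[:,:,::-1].copy(); cv2.imwrite(f'pics/{name}.png',im)
    np.save(f'pics/{name}.npy',np.array([p],dtype=object),allow_pickle=True); return p,im
E
python3 -c "
from h import *
go(441.3,100,224,6.6)"
```

```text
t 0.1 shift [-4.434e-01  4.000e-04 -4.595e-01] twist -1.2622 gap 94.1184725066675 F [-0.1 -0.   0.4]
```

Emit:
play_rows --series '[[[-0.443, 0, -0.46], -1.262, 0], [[-0.443, 0, -0.46], -1.262, 0], [[-0.443, 0, -0.46], -1.262, 0], [[-0.443, 0, -0.46], -1.262, 0], [[-0.443, 0, -0.46], -1.262, 0], [[-0.443, 0, -0.46], -1.262, 0], [[-0.443, 0, -0.46], -1.262, 0], [[-0.443, 0, -0.46], -1.262, 0], [[-0.443, 0, -0.46], -1.262, 0], [[-0.443, 0, -0.46], -1.262, 0], [[-0.443, 0, -0.46], -1.262, 0], [[-0.443, 0, -0.46], -1.262, 0], [[-0.443, 0, -0.46], -1.262, 0], [[-0.443, 0, -0.46], -1.262, 0], [[-0.443, 0, -0.46], -1.262, 0], [[-0.443, 0, -0.46], -1.262, 0], [[-0.443, 0, -0.46], -1.262, 0], [[-0.443, 0, -0.46], -1.262, 0]]' --squeeze 25

```text
clock: 1.9
eef_pos: [440.7, 99.5, 205.6]
eef_rot: [-1.571, 0.001, -1.457]
wrist_force: [0.0, -0.1, 0.3]
finger_gap: 94.1
```

Run:
```python
from h import *
go(441.3,100,55,6.6)
p,im=wrist('w1')
print(manip.read_state()['eef_pos'])
for c in [(441.3,100),(439.6,297.8),(453,-102.1),(443.2,-302)]: print(proj('wrist',[[c[0],c[1],55]],p).round())
# predicted seat slot marks
```

```text
t 1.9 shift [-0.0002  0.1696  0.0006] twist -0.0017 gap 94.12652890131896 F [ 0.  -0.1  0.3]
[440.72053897  99.66767185 205.62838293]
[[321. 182.]]
[[347. -54.]]
[[310. 361.]]
[[286. 491.]]
```

View pics/w1.png

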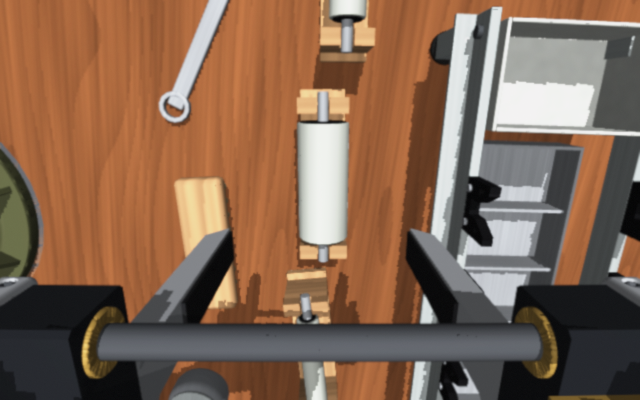

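The sharp wrist view shows the 48 mm roller upright in the picture. Its axle ends are at about (323,93) and (323,261), and the body spans x from 298 to 348.

Run:
```python
from h import *
p=np.load('pics/w1.npy',allow_pickle=True)[0]
e=ray('wrist',[(323,93),(323,261)],55,p); print(e.round(1),e.mean(0).round(1)); d=e[1]-e[0]; print(np.linalg.norm(d),np.degrees(np.arctan2(d[1],d[0])))
im=cv2.imread('pics/w1.png')
g=im.min(2); 
for r in (140,180,220): 
    k=np.where(g[r,270:380]>130)[0]+270; print(r,k.min(),k.max())
go(442,100,55,6.6)
```

```text
[[433.8 181.2  55. ]
 [452.8  19.   55. ]] [443.3 100.1  55. ]
163.3678867472656 -83.34092107793286
140 299 347
180 299 346
220 300 345
t 1.95 shift [-0.      0.1696  0.0013] twist -0.0014 gap 94.1693445250138 F [-0.3  0.5 -0.2]
```

Emit:
play_rows --series '[[[0, 0.05, 0.002], 0, 0], [[0, 0.1, 0.002], 0, 0], [[0, 0.14, 0.002], 0, 0], [[0, 0.16, 0.002], 0, 0], [[0, 0.17, 0.002], 0, 0], [[0, 0.17, 0.002], 0, 0], [[0, 0.17, 0.002], 0, 0.3], [[0, 0.17, 0.002], 0, 0.4], [[0, 0.17, 0.002], 0, 0.5], [[0, 0.17, 0.002], 0, 1], [[0, 0.17, 0.002], 0, 1], [[0, 0.17, 0.002], 0, 1], [[0, 0.17, 0.002], 0, 1], [[0, 0.17, 0.002], 0, 1]]' --squeeze 25

```text
clock: 3.35
eef_pos: [442.8, 100.1, 35.7]
eef_rot: [-1.57, 0.001, -1.457]
wrist_force: [0.7, 0.4, 1.9]
finger_gap: 47.0
```

Run:
```python
from h import *
go(443,100,55,6.6)
go(646.1,-131.1,210,-85.1)
s=manip.read_state();print(s['eef_pos'],s['eef_rot'])
```

```text
t 3.35 shift [ 0.0001 -0.0003  0.0001] twist -0.0013 gap 47.01793722575407 F [0.7 0.4 1.9]
t 3.35 shift [ 0.2527 -0.1554  0.1757] twist 1.5992 gap 47.01793722575407 F [0.7 0.4 1.9]
[442.84846626 100.1236025   35.73272316] [-1.57036350e+00  1.00170889e-03 -1.45688789e+00]
```

Emit:
play_rows --series '[[[0, -0.03, 0], 0, 1], [[0, -0.07, 0], 0, 1], [[0, -0.11, 0], 0, 1], [[0, -0.155, 0], 0, 1], [[0, -0.155, 0], 0, 1], [[0.253, -0.155, 0.176], 1.599, 1], [[0.253, -0.155, 0.176], 1.599, 1], [[0.253, -0.155, 0.176], 1.599, 1], [[0.253, -0.155, 0.176], 1.599, 1], [[0.253, -0.155, 0.176], 1.599, 1], [[0.253, -0.155, 0.176], 1.599, 1], [[0.253, -0.155, 0.176], 1.599, 1], [[0.253, -0.155, 0.176], 1.599, 1], [[0.253, -0.155, 0.176], 1.599, 1], [[0.253, -0.155, 0.176], 1.599, 1], [[0.253, -0.155, 0.176], 1.599, 1], [[0.253, -0.155, 0.176], 1.599, 1], [[0.253, -0.155, 0.176], 1.599, 1], [[0.253, -0.155, 0.176], 1.599, 1], [[0.253, -0.155, 0.176], 1.599, 1]]'

```text
clock: 5.35
eef_pos: [646.4, -131.4, 190.3]
eef_rot: [-1.572, 0.0, -3.054]
wrist_force: [-0.2, -0.4, -3.0]
finger_gap: 47.5
```

Run:
```python
from h import *
go(646.1,-131.1,210,-85.1)
p,im=wrist('w2')
u=np.array([np.cos(np.radians(4.9)),np.sin(np.radians(4.9))])
for c in [(646.1,-131.1),(638.9,-49.4),(631.7,32.3),(624.5,114)]:
    print(proj('wrist',[[*(np.array(c)+k*u),143] for k in (-68,68)],p).round().tolist())
```

```text
t 5.35 shift [ 0.0002 -0.0007 -0.0003] twist 0.0016 gap 47.504266743152456 F [-0.2 -0.4 -3. ]
[[319.0, 305.0], [320.0, 112.0]]
[[206.0, 305.0], [188.0, 112.0]]
[[94.0, 305.0], [58.0, 113.0]]
[[-15.0, 303.0], [-67.0, 114.0]]
```

View pics/w2.png

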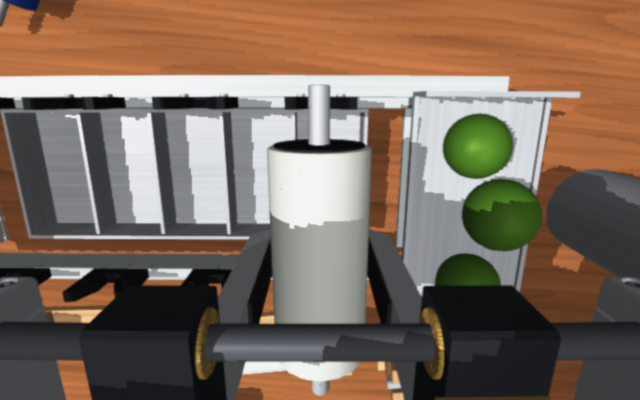

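The roller is held level above the seat, and the far plates show at row 102. I'll zoom in to check the V centre.

Run:
```python
import cv2
im=cv2.imread('pics/w2.png')
a=cv2.resize(im[80:120,0:400],(800,80*1),interpolation=cv2.INTER_CUBIC)
b=cv2.resize(im[85:120,150:350],(800,140),interpolation=cv2.INTER_CUBIC)
c=cv2.resize(im[80:150,270:370],(800,560),interpolation=cv2.INTER_CUBIC)[:360]
cv2.imwrite('pics/c2.png',cv2.vconcat([a,b,c]))
```

```text
(no output)
```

View pics/c2.png

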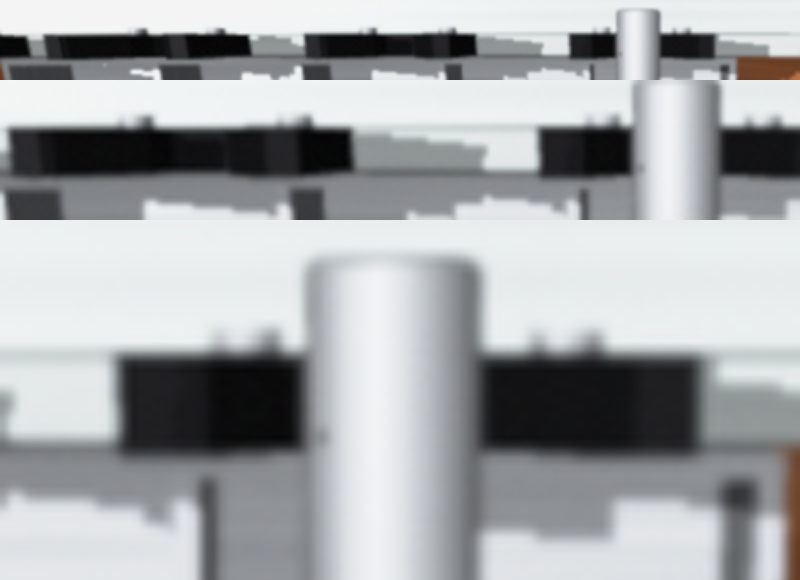

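Run:
```python
from h import *
p=np.load('pics/w2.npy',allow_pickle=True)[0]
print('plate corners inner/outer z143',ray('wrist',[(284.8,97.5),(357.9,97.5),(284.8,109),(357.9,109)],143,p).round(1).tolist())
print('axle tip z210',ray('wrist',[(319.1,86)],205+5,p).round(1).tolist())
# plates of S2,S3 in crop row a (2x): S2 305..476 -> 152.5..238
print(ray('wrist',[(152.5,103),(238,103),(22,103),(125,103)],143,p).round(1).tolist())
im=cv2.imread('pics/w2.png')
near=cv2.resize(im[240:330,0:270],None,fx=2.9,fy=2.9,interpolation=cv2.INTER_CUBIC)
t=cv2.imread('pics/top0.png')[140:210,230:430]; t=cv2.resize(t,(783,274),interpolation=cv2.INTER_CUBIC)
cv2.imwrite('pics/c3.png',cv2.vconcat([near[:,:783],t]))
```

```text
plate corners inner/outer z143 [[720.7, -103.2, 143.0], [724.6, -147.9, 143.0], [713.9, -103.6, 143.0], [717.8, -148.7, 143.0]]
axle tip z210 [[727.3, -124.0, 210.0]]
[[710.5, -21.7, 143.0], [715.0, -74.6, 143.0], [703.9, 60.6, 143.0], [709.1, -4.5, 143.0]]
```

View pics/c3.png

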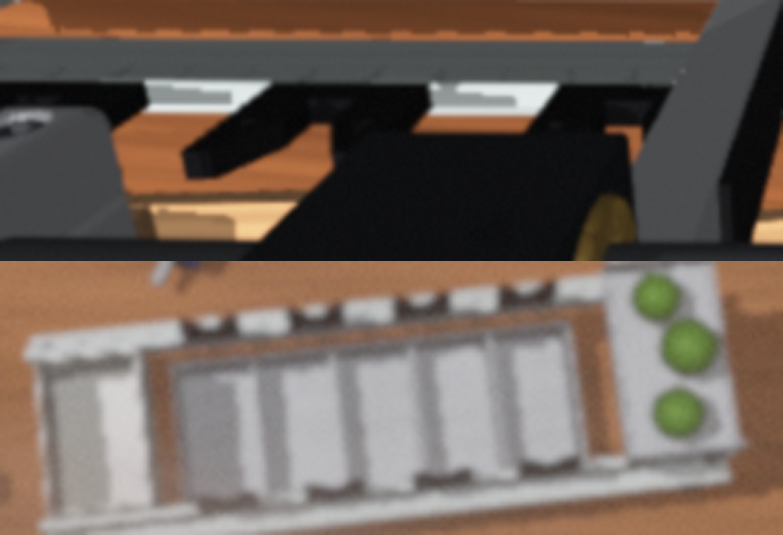

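Run:
```python
from h import *
p=np.load('pics/w2.npy',allow_pickle=True)[0]
R=cv2.Rodrigues(np.array(p['rvec']))[0]; print('cam',(-R.T@np.array(p['tvec']).ravel()).round())
im=cv2.imread('pics/scene0.png'); x0,y0,w,h=235,165,190,115; f=4
c=cv2.resize(im[y0:y0+h,x0:x0+w],None,fx=f,fy=f,interpolation=cv2.INTER_CUBIC)
th=np.radians(4.9); u=np.array([np.cos(th),np.sin(th)]); v=np.array([-u[1],u[0]])
for S,col in (((646.1,-131.1),(0,0,255)),((651.2,-131.3),(0,255,0))):
  for i in range(4):
    o=np.array(S)+82*i*v
    for k in (-72,-64,64,72):
      a,b=[proj('scene',[[*(o+k*u+s*v),143]])[0] for s in (-15.5,15.5)]
      t=lambda q:tuple(int(round(z)) for z in ((q-np.array([x0,y0])+.5)*f-.5))
      for q in(a,b): cv2.circle(c,t(q),2,col,-1)
cv2.imwrite('pics/c4.png',c)
```

```text
cam [ 722. -125.  369.]
```

View pics/c4.png

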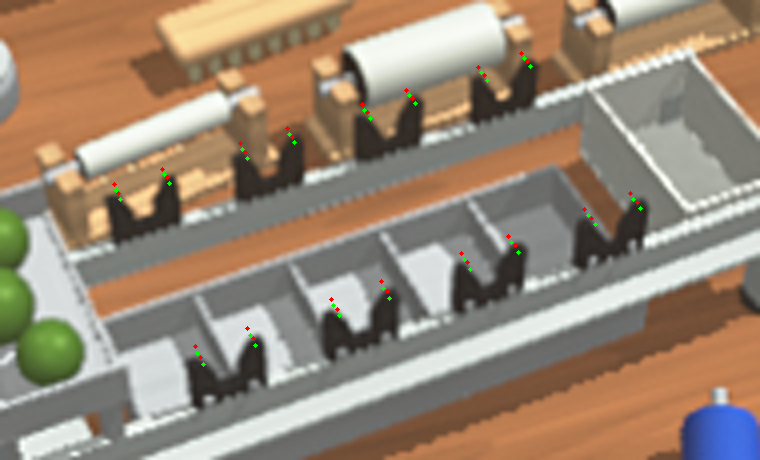

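The green dots (S1 at x=651) sit on the horn tips in the scene view, so I'll use S1 = (651, -131.3). S2 to S4 follow at 82 mm spacing.

```bash
python3 -c "
from h import *
go(651,-131.3,120,-85.1)"
```

```text
t 5.4 shift [-0.0046  0.0894  0.0004] twist 0.0013 gap 47.46162890755832 F [-0.4  0.7 -3.2]
```

Emit:
play_rows --series '[[[-0.0045, 0.0, 0], 0, 1], [[-0.0045, 0.0, 0], 0, 1], [[-0.0045, 0.02, 0], 0, 1], [[-0.0045, 0.04, 0], 0, 1], [[-0.0045, 0.05, 0], 0, 1], [[-0.0045, 0.06, 0], 0, 1], [[-0.0045, 0.066, 0], 0, 1], [[-0.0045, 0.072, 0], 0, 1], [[-0.0045, 0.077, 0], 0, 1], [[-0.0045, 0.081, 0], 0, 1], [[-0.0045, 0.084, 0], 0, 1], [[-0.0045, 0.086, 0], 0, 1], [[-0.0045, 0.088, 0], 0, 1], [[-0.0045, 0.0895, 0], 0, 1], [[-0.0045, 0.0895, 0], 0, 1], [[-0.0045, 0.0895, 0], 0, 1]]'

```text
clock: 7.0
eef_pos: [651.2, -131.0, 104.2]
eef_rot: [-1.571, 0.002, -3.055]
wrist_force: [-13.3, 3.0, 21.2]
finger_gap: 47.3
```

```bash
python3 -c "
from h import *
go(651,-131.3,120,-85.1)
wrist('w3')
a=cv2.imread('pics/w3.png'); cv2.imwrite('pics/c5.png',cv2.resize(a[60:220,160:460],None,fx=2.6,fy=2.6,interpolation=cv2.INTER_CUBIC))"
```

```text
t 7.0 shift [0.0002 0.0032 0.0003] twist 0.0014 gap 47.28719837473351 F [-13.3   3.   21.2]
```

View pics/c5.png

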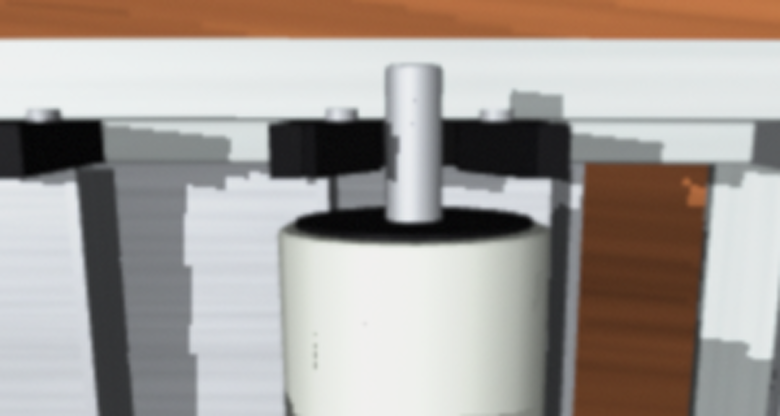

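```bash
python3 -c "
from h import *
s=manip.read_state(); print(s['moment'],s['wrist_force'],s['eef_pos'])
p=np.load('pics/w3.npy',allow_pickle=True)[0]
# axle centreline at tip & at shoulder, crop->px
print(ray('wrist',[(160+413/2.6,60+65/2.6),(160+413/2.6,60+215/2.6)],120,p).round(1).tolist(), ray('wrist',[(160+413/2.6,60+65/2.6)],128,p).round(1).tolist())
print('plate outer corners',ray('wrist',[(160+270/2.6,60+120/2.6),(160+570/2.6,60+120/2.6),(160+317/2.6,60+175/2.6),(160+540/2.6,60+175/2.6)],143,p).round(1).tolist())"
```

```text
[ 0.58166667  2.38608215 -0.00855003] [-13.59155462   2.97033352  20.47346049] [ 651.20434123 -130.96887362  104.21891742]
[[732.6, -123.4, 120.0], [707.4, -125.6, 120.0]] [[732.4, -123.4, 128.0]]
plate outer corners [[722.3, -103.2, 143.0], [726.1, -147.2, 143.0], [714.9, -110.5, 143.0], [717.8, -143.8, 143.0]]
```

```bash
python3 -c "
from h import *
im=manip.camera('scene')[:,:,::-1]; cv2.imwrite('pics/scene1.png',im)
cv2.imwrite('pics/c6.png',cv2.resize(im[130:290,210:410],None,fx=3.7,fy=3.7,interpolation=cv2.INTER_CUBIC))
s=manip.read_state(); print(s['moment'],s['wrist_force'],s['eef_pos'])"
```

```text
[ 0.65653937  2.36171469 -0.00429549] [-12.37193733   2.19491366  20.82957773] [ 651.20194491 -131.00317401  104.18914862]
```

View pics/c6.png

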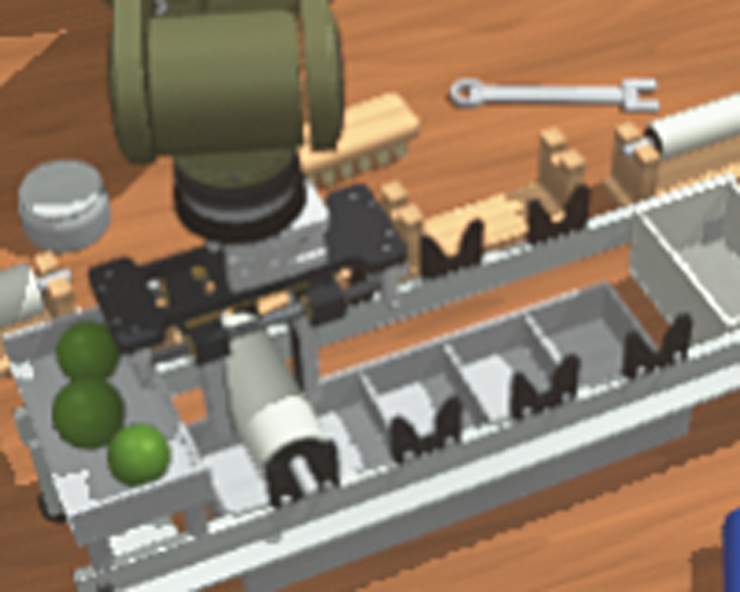

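The far end of the axle is in its slot and the tool is pressing with about 20 N, 3 mm above nominal. I'll relieve that, loosen the grip so the roller settles, then open part-way.

Emit:
play_rows --series '[[[0, 0, 0], 0, 1], [[0, 0, 0], 0, 1], [[0, 0.001, 0], 0, 1], [[0, 0.002, 0], 0, 1], [[0, 0.003, 0], 0, 1], [[0, 0.003, 0], 0, 1], [[0, 0.003, 0], 0, 1]]' --squeeze 4

```text
clock: 7.8
eef_pos: [651.3, -130.8, 101.1]
eef_rot: [-1.571, 0.003, -3.055]
wrist_force: [1.5, 3.4, 2.6]
finger_gap: 47.8
```

```bash
python3 -c "
from h import *
go(651,-131.3,120,-85.1)
s=manip.read_state(); print(s['moment'],s['wrist_force'],s['eef_pos'])"
```

```text
t 7.8 shift [0.0004 0.0001 0.0005] twist 0.0015 gap 47.79328678544996 F [1.5 3.4 2.6]
[ 0.6174846  -0.15607526  0.01383499] [1.50100576 3.41971179 2.61607657] [ 651.3436753  -130.78130594  101.12458703]
```

Emit:
play_rows --series '[[[0, 0, 0], 0, 0.45], [[0, 0, 0], 0, 0.4], [[0, 0, 0], 0, 0.36], [[0, 0, 0], 0, 0.33], [[0, 0, 0], 0, 0.33], [[0, -0.03, 0], 0, 0.33], [[0, -0.07, 0], 0, 0.33], [[0, -0.1, 0], 0, 0.33], [[0, -0.11, 0], 0, 0.33], [[0, -0.11, 0], 0, 0.33]]'

```text
clock: 8.8
eef_pos: [651.4, -131.0, 212.1]
eef_rot: [-1.57, 0.004, -3.055]
wrist_force: [0.7, 0.2, -0.9]
finger_gap: 63.0
```

```bash
python3 -c "
from h import *
p,im=wrist('w4')
go(445,-302,224,8.6)"
```

```text
t 8.85 shift [0.22   0.0047 0.1526] twist -1.6339 gap 63.08819006371474 F [-0.  -0.6 -1. ]
```

View pics/w4.png

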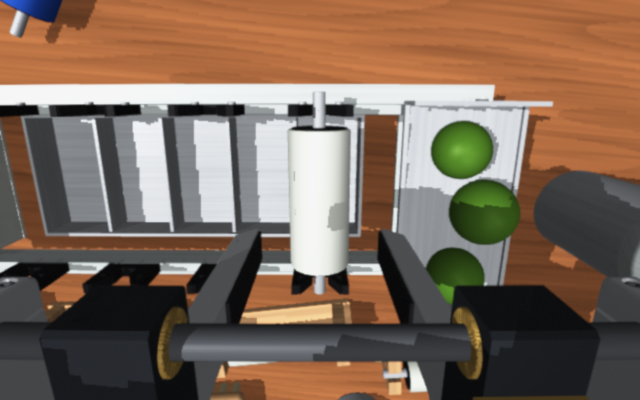

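The 48 mm roller is seated, with axle ends at (320,92) and (320,294) inside both plates. That makes 11 pictures viewed, so from here I'll rely on numbers. Next is the 40 mm roller. Path note: I stay above z=200, and the canister at right is beyond y=-400.

```bash
python3 -c "
from h import *
p=np.load('pics/w4.npy',allow_pickle=True)[0]
e=ray('wrist',[(320,92),(320,294)],120,p);d=e[0]-e[1];print(e.round(1),e.mean(0).round(1),np.linalg.norm(d),np.degrees(np.arctan2(d[1],d[0])))
print(ray('top',[(466,172)],150).round(), ray('top',[(449,183)],0).round())"
```

```text
[[ 732.  -124.1  120. ]
 [ 566.6 -138.6  120. ]] [ 649.3 -131.3  120. ] 165.9725335843762 5.0118371807299695
[[ 630. -418.  150.]] [[ 624. -415.    0.]]
```

Emit:
play_rows --series '[[[0.22, 0.005, 0.153], -1.634, 0], [[0.22, 0.005, 0.153], -1.634, 0], [[0.22, 0.005, 0.153], -1.634, 0], [[0.22, 0.005, 0.153], -1.634, 0], [[0.22, 0.005, 0.153], -1.634, 0], [[0.22, 0.005, 0.153], -1.634, 0], [[0.22, 0.005, 0.153], -1.634, 0], [[0.22, 0.005, 0.153], -1.634, 0], [[0.22, 0.005, 0.153], -1.634, 0], [[0.22, 0.005, 0.153], -1.634, 0], [[0.22, 0.005, 0.153], -1.634, 0], [[0.22, 0.005, 0.153], -1.634, 0], [[0.22, 0.005, 0.153], -1.634, 0], [[0.22, 0.005, 0.153], -1.634, 0], [[0.22, 0.005, 0.153], -1.634, 0]]'

```text
clock: 10.35
eef_pos: [445.0, -302.3, 204.4]
eef_rot: [-1.569, 0.001, -1.423]
wrist_force: [0.4, 0.0, -0.5]
finger_gap: 93.9
```

```bash
cat >> h.py <<'E'
def roller(name,c,yaw,L=(-74,-67,-45,-30,-15,0,15,30,45),half=30,zz=55):
    """refine roller centreline in wrist image around a guess: body pixels are bright and unsaturated"""
    p,im=wrist(name); hsv=cv2.cvtColor(im,cv2.COLOR_BGR2HSV)
    m=((hsv[...,1]<45)&(hsv[...,2]>95)).astype(np.uint8)
    P0=proj('wrist',[[*c,zz]],p)[0]; n,lab,st,cen=cv2.connectedComponentsWithStats(cv2.morphologyEx(m,cv2.MORPH_OPEN,np.ones((15,15))))
    l=min(range(1,n),key=lambda i:np.hypot(*(cen[i]-P0))); ys,xs=np.where(lab==l); r=cv2.minAreaRect(np.c_[xs,ys].astype(np.float32))
    b=cv2.boxPoints(r); o=np.argsort(b[:,1]); ends=np.array([b[o[:2]].mean(0),b[o[2:]].mean(0)])
    w=min(r[1]); e=ray('wrist',ends,zz,p); d=e[0]-e[1]; px=np.linalg.norm(ends[0]-ends[1])/np.linalg.norm(d)
    print('pred px',P0.round(),'rect',np.round(r[0]),np.round(r[1],1),'len mm',np.linalg.norm(d).round(1),'diam~',(w/px).round(1),'centre',e.mean(0).round(1),'axle yaw',np.degrees(np.arctan2(d[1],d[0])).round(2))
E
python3 -c "
from h import *
roller('w5',(445,-302),0)
go(445,-302,55,8.6)"
```

```text
pred px [320. 183.] rect [320. 186.] [119.  42.] len mm 116.5 diam~ 41.1 centre [ 445.8 -307.5   55. ] axle yaw 98.51
t 10.4 shift [-0.0002  0.1685 -0.0002] twist -0.0016 gap 94.1885417428927 F [0.4 0.1 0.2]
```

```bash
python3 -c "
import h
from h import *
p1=np.load('pics/w1.npy',allow_pickle=True)[0]; h.wrist=lambda n:(p1,cv2.imread('pics/w1.png'))
roller('w1',(443.3,100.1),0)
im=cv2.imread('pics/w5.png'); c=cv2.resize(im[70:290,250:390],None,fx=2.7,fy=2.7,interpolation=cv2.INTER_CUBIC)
c1=cv2.imread('pics/w1.png'); c1=cv2.resize(c1[70:290,250:390],None,fx=2.7,fy=2.7,interpolation=cv2.INTER_CUBIC)
cv2.imwrite('pics/c7.png',cv2.hconcat([c,c1]))"
```

```text
pred px [323. 182.] rect [322. 184.] [121.  49.] len mm 118.5 diam~ 48.0 centre [443.3  96.2  55. ] axle yaw 96.64
```

View pics/c7.png

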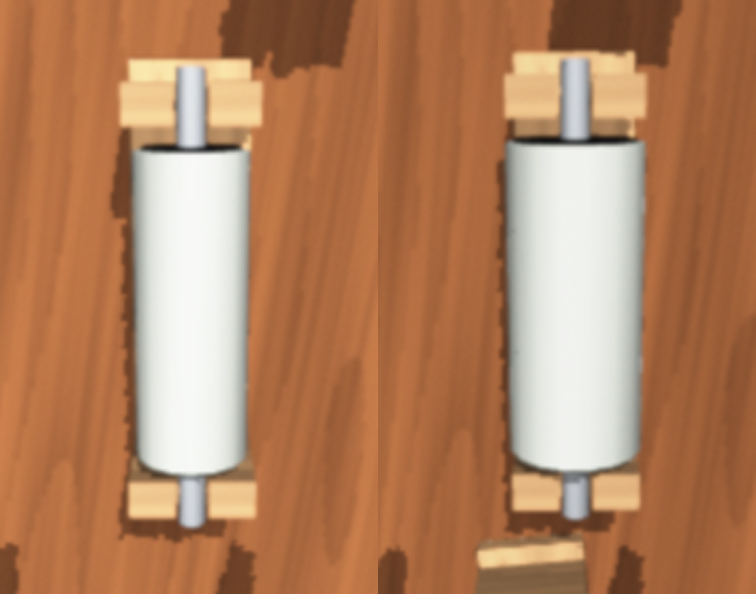

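Both crops show the rollers cleanly. The 40 mm axle ends are at about (321,95) and (321,265), and its centre works out near y=-304.2. Now I'll grasp it.

Emit:
play_rows --series '[[[0.002, 0.05, 0.0005], 0, 0], [[0.002, 0.1, 0.0005], 0, 0], [[0.002, 0.14, 0.0005], 0, 0], [[0.002, 0.16, 0.0005], 0, 0], [[0.002, 0.1685, 0.0005], 0, 0], [[0.002, 0.1685, 0.0005], 0, 0], [[0.002, 0.1685, 0.0005], 0, 0.3], [[0.002, 0.1685, 0.0005], 0, 0.45], [[0.002, 0.1685, 0.0005], 0, 0.6], [[0.002, 0.1685, 0.0005], 0, 1], [[0.002, 0.1685, 0.0005], 0, 1], [[0.002, 0.1685, 0.0005], 0, 1], [[0.002, 0.1685, 0.0005], 0, 1], [[0.002, 0.1685, 0.0005], 0, 1]]' --squeeze 25

```text
clock: 11.8
eef_pos: [446.0, -304.1, 36.0]
eef_rot: [-1.569, 0.001, -1.422]
wrist_force: [-0.7, -0.5, 0.6]
finger_gap: 39.4
```

```bash
python3 -c "
from h import *
go(643.5,-49.6,210,-85.1); print(manip.read_state()['eef_pos'])"
```

```text
t 11.8 shift [-0.2226 -0.1544  0.2332] twist 1.6338 gap 39.388772616354665 F [-0.7 -0.5  0.6]
[ 446.04382934 -304.07500353   36.04331774]
```

Emit:
play_rows --series '[[[0, -0.03, 0], 0, 1], [[0, -0.07, 0], 0, 1], [[0, -0.11, 0], 0, 1], [[0, -0.155, 0], 0, 1], [[0, -0.19, 0], 0, 1], [[-0.223, -0.19, 0.233], 1.634, 1], [[-0.223, -0.19, 0.233], 1.634, 1], [[-0.223, -0.19, 0.233], 1.634, 1], [[-0.223, -0.19, 0.233], 1.634, 1], [[-0.223, -0.19, 0.233], 1.634, 1], [[-0.223, -0.19, 0.233], 1.634, 1], [[-0.223, -0.19, 0.233], 1.634, 1], [[-0.223, -0.19, 0.233], 1.634, 1], [[-0.223, -0.19, 0.233], 1.634, 1], [[-0.223, -0.19, 0.233], 1.634, 1], [[-0.223, -0.19, 0.233], 1.634, 1], [[-0.223, -0.19, 0.233], 1.634, 1], [[-0.223, -0.155, 0.233], 1.634, 1], [[-0.223, -0.155, 0.233], 1.634, 1], [[-0.223, -0.155, 0.233], 1.634, 1]]'

```text
clock: 13.8
eef_pos: [643.0, -49.2, 191.6]
eef_rot: [-1.572, 0.0, -3.056]
wrist_force: [0.1, -0.1, -2.2]
finger_gap: 39.4
```

```bash
python3 -c "
from h import *
go(643.5,-49.6,120,-85.1)
wrist('w6')"
```

```text
t 13.8 shift [-0.0004  0.0906  0.0006] twist -0.0 gap 39.42039568640055 F [ 0.1 -0.1 -2.2]
```

Emit:
play_rows --series '[[[0, 0.02, 0.0005], 0, 1], [[0, 0.04, 0.0005], 0, 1], [[0, 0.055, 0.0005], 0, 1], [[0, 0.065, 0.0005], 0, 1], [[0, 0.072, 0.0005], 0, 1], [[0, 0.077, 0.0005], 0, 1], [[0, 0.081, 0.0005], 0, 1], [[0, 0.084, 0.0005], 0, 1], [[0, 0.084, 0.0005], 0, 1]]'

```text
clock: 14.75
eef_pos: [643.7, -49.6, 108.5]
eef_rot: [-1.571, 0.002, -3.056]
wrist_force: [0.7, -1.0, -2.4]
finger_gap: 39.2
```

Emit:
play_rows --series '[[[0, 0, 0], 0, 1], [[0, 0.002, 0], 0, 1], [[0, 0.004, 0], 0, 1], [[0, 0.006, 0], 0, 1], [[0, 0.007, 0], 0, 1], [[0, 0.007, 0], 0, 1], [[0, 0.007, 0], 0, 1]]' --squeeze 6

```text
clock: 15.45
eef_pos: [643.7, -49.6, 101.7]
eef_rot: [-1.571, 0.002, -3.056]
wrist_force: [-2.4, 0.4, 2.7]
finger_gap: 39.9
```

```bash
python3 -c "
from h import *
go(643.5,-49.6,120,-85.1)
wrist('w7')"
```

```text
t 15.45 shift [ 0.0002  0.0007 -0.0001] twist 0.0 gap 39.91605790894687 F [-2.4  0.4  2.7]
```

Emit:
play_rows --series '[[[0, 0.002, 0], 0, 1], [[0, 0.002, 0], 0, 1], [[0, 0.001, 0], 0, 0.55], [[0, 0, 0], 0, 0.5], [[0, 0, 0], 0, 0.45], [[0, 0, 0], 0, 0.4], [[0, 0, 0], 0, 0.4], [[0, -0.03, 0], 0, 0.4], [[0, -0.07, 0], 0, 0.4], [[0, -0.11, 0], 0, 0.4], [[0, -0.13, 0], 0, 0.4], [[0, -0.13, 0], 0, 0.4]]' --squeeze 4

```text
clock: 16.7
eef_pos: [644.3, -49.9, 235.1]
eef_rot: [-1.57, 0.008, -3.056]
wrist_force: [-0.3, 0.2, -0.8]
finger_gap: 56.2
```

```bash
python3 -c "
from h import *
roller('w8',(644,-49.6),0,zz=120)
go(441,298,224,5.3)"
```

```text
pred px [319. 192.] rect [308. 183.] [194. 615.] len mm 170.1 diam~ 170.1 centre [644.7 -39.4 120. ] axle yaw 4.41
t 16.75 shift [ 0.1724  0.0269 -0.3639] twist -1.5778 gap 56.5410730608295 F [ 0.4  0.6 -0.7]
```

Emit:
play_rows --series '[[[0.172, 0.027, -0.364], -1.578, 0.2], [[0.172, 0.027, -0.364], -1.578, 0.2], [[0.172, 0.027, -0.364], -1.578, 0.2], [[0.172, 0.027, -0.364], -1.578, 0], [[0.172, 0.027, -0.364], -1.578, 0], [[0.172, 0.027, -0.364], -1.578, 0], [[0.172, 0.027, -0.364], -1.578, 0], [[0.172, 0.027, -0.364], -1.578, 0], [[0.172, 0.027, -0.364], -1.578, 0], [[0.172, 0.027, -0.364], -1.578, 0], [[0.172, 0.027, -0.364], -1.578, 0], [[0.172, 0.027, -0.364], -1.578, 0], [[0.172, 0.027, -0.364], -1.578, 0], [[0.172, 0.027, -0.364], -1.578, 0], [[0.172, 0.027, -0.364], -1.578, 0], [[0.172, 0.027, -0.364], -1.578, 0]]'

```text
clock: 18.35
eef_pos: [441.4, 298.1, 204.7]
eef_rot: [-1.567, 0.0, -1.479]
wrist_force: [0.2, -0.4, 0.3]
finger_gap: 94.2
```

```bash
python3 -c "
from h import *
roller('w9',(441,298),0)
go(441,298,55,5.3); print(manip.read_state()['eef_pos'])
im=cv2.imread('pics/w8.png');im2=cv2.imread('pics/w9.png')
c=im[70:320,140:400]; c2=im2[70:320,250:390]
cv2.imwrite('pics/c8.png',cv2.resize(cv2.hconcat([c,c2]),(800,500),interpolation=cv2.INTER_CUBIC))"
```

```text
pred px [319. 183.] rect [319. 182.] [118.  32.] len mm 115.0 diam~ 31.2 centre [441.  296.1  55. ] axle yaw 95.25
t 18.4 shift [ 1.000e-04  1.688e-01 -1.100e-03] twist -0.0004 gap 94.16907568527755 F [0.3 0.  0.7]
[441.39441923 298.12692548 204.81251365]
```

View pics/c8.png

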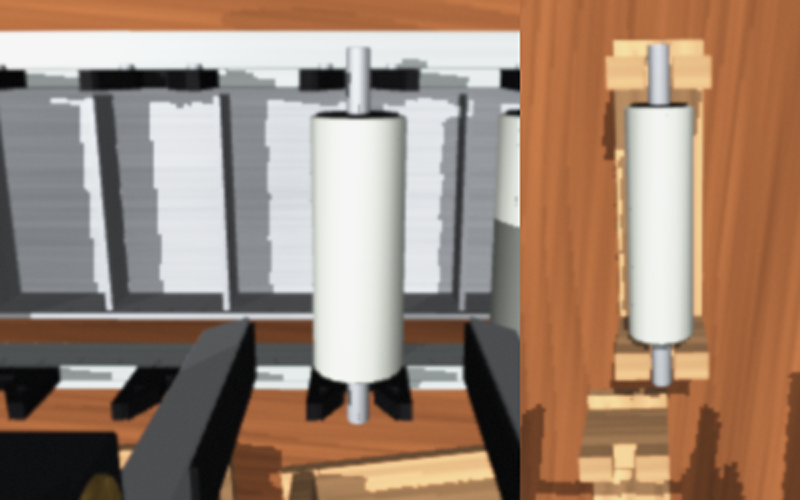

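The left half shows the 40 mm roller sitting in both of its slots. The right half shows the 32 mm roller on its chock, matching the estimate. Grasping it now.

Emit:
play_rows --series '[[[0, 0.05, -0.0005], 0, 0], [[0, 0.1, -0.0005], 0, 0], [[0, 0.14, -0.0005], 0, 0], [[0, 0.16, -0.0005], 0, 0], [[0, 0.169, -0.0005], 0, 0], [[0, 0.169, -0.0005], 0, 0.2], [[0, 0.169, -0.0005], 0, 0.4], [[0, 0.169, -0.0005], 0, 0.55], [[0, 0.169, -0.0005], 0, 0.65], [[0, 0.169, -0.0005], 0, 1], [[0, 0.169, -0.0005], 0, 1], [[0, 0.169, -0.0005], 0, 1], [[0, 0.169, -0.0005], 0, 1], [[0, 0.169, -0.0005], 0, 1]]' --squeeze 25

```text
clock: 19.8
eef_pos: [441.6, 298.2, 35.8]
eef_rot: [-1.567, 0.0, -1.479]
wrist_force: [0.5, -0.2, -0.0]
finger_gap: 31.5
```

```bash
python3 -c "
from h import *
go(637,32.1,210,-85.1); print(manip.read_state()['eef_pos'])"
```

```text
t 19.8 shift [ 0.2829 -0.1545  0.1707] twist 1.5774 gap 31.50296787860935 F [ 0.5 -0.2 -0. ]
[441.6015167  298.16263051  35.83464392]
```

Emit:
play_rows --series '[[[0, -0.03, 0], 0, 1], [[0, -0.07, 0], 0, 1], [[0, -0.11, 0], 0, 1], [[0, -0.155, 0], 0, 1], [[0, -0.17, 0], 0, 1], [[0.283, -0.17, 0.171], 1.577, 1], [[0.283, -0.17, 0.171], 1.577, 1], [[0.283, -0.17, 0.171], 1.577, 1], [[0.283, -0.17, 0.171], 1.577, 1], [[0.283, -0.17, 0.171], 1.577, 1], [[0.283, -0.17, 0.171], 1.577, 1], [[0.283, -0.17, 0.171], 1.577, 1], [[0.283, -0.17, 0.171], 1.577, 1], [[0.283, -0.17, 0.171], 1.577, 1], [[0.283, -0.17, 0.171], 1.577, 1], [[0.283, -0.17, 0.171], 1.577, 1], [[0.283, -0.17, 0.171], 1.577, 1], [[0.283, -0.155, 0.171], 1.577, 1], [[0.283, -0.155, 0.171], 1.577, 1], [[0.283, -0.155, 0.171], 1.577, 1]]'

```text
clock: 21.8
eef_pos: [637.0, 32.0, 190.7]
eef_rot: [-1.571, 0.003, -3.054]
wrist_force: [0.2, -0.6, -2.2]
finger_gap: 31.4
```

```bash
python3 -c "
from h import *
go(637,32.1,120,-85.1); print(manip.read_state()['eef_rot'])"
```

```text
t 21.8 shift [ 0.0002  0.0897 -0.    ] twist 0.0017 gap 31.409912479145625 F [ 0.2 -0.6 -2.2]
[-1.57110875e+00  2.68746576e-03 -3.05441952e+00]
```

Emit:
play_rows --series '[[[0, 0.02, 0], 0, 1], [[0, 0.04, 0], 0, 1], [[0, 0.055, 0], 0, 1], [[0, 0.065, 0], 0, 1], [[0, 0.072, 0], 0, 1], [[0, 0.077, 0], 0, 1], [[0, 0.081, 0], 0, 1], [[0, 0.083, 0], 0, 1], [[0, 0.083, 0], 0, 1]]'

```text
clock: 22.7
eef_pos: [637.2, 32.1, 107.7]
eef_rot: [-1.571, 0.003, -3.054]
wrist_force: [-0.3, 0.3, -1.1]
finger_gap: 31.3
```

Emit:
play_rows --series '[[[0, 0, 0], 0, 1], [[0, 0.002, 0], 0, 1], [[0, 0.004, 0], 0, 1], [[0, 0.006, 0], 0, 1], [[0, 0.008, 0], 0, 1], [[0, 0.009, 0], 0, 1], [[0, 0.009, 0], 0, 1]]' --squeeze 5

```text
clock: 23.4
eef_pos: [638.0, 32.2, 99.8]
eef_rot: [-1.571, 0.005, -3.054]
wrist_force: [1.1, -0.5, 5.6]
finger_gap: 31.7
```

Emit:
play_rows --series '[[[0, 0, 0], 0, 0.65], [[0, 0, 0], 0, 0.6], [[0, 0, 0], 0, 0.55], [[0, 0, 0], 0, 0.48], [[0, 0, 0], 0, 0.48], [[0, -0.03, 0], 0, 0.48], [[0, -0.07, 0], 0, 0.48], [[0, -0.11, 0], 0, 0.48], [[0, -0.13, 0], 0, 0.48], [[0, -0.13, 0], 0, 0.48]]'

```text
clock: 24.4
eef_pos: [638.2, 32.1, 233.2]
eef_rot: [-1.57, 0.011, -3.054]
wrist_force: [0.3, -1.0, -1.2]
finger_gap: 48.9
```

```bash
python3 -c "
from h import *
wrist('w10')
go(455,-102,224,12.3)"
```

```text
t 24.45 shift [0.1938 0.0242 0.1176] twist -1.6983 gap 49.43300351575047 F [-0.9 -0.5 -1.2]
```

Emit:
play_rows --series '[[[0.194, 0.024, 0.118], -1.698, 0.2], [[0.194, 0.024, 0.118], -1.698, 0.2], [[0.194, 0.024, 0.118], -1.698, 0.2], [[0.194, 0.024, 0.118], -1.698, 0], [[0.194, 0.024, 0.118], -1.698, 0], [[0.194, 0.024, 0.118], -1.698, 0], [[0.194, 0.024, 0.118], -1.698, 0], [[0.194, 0.024, 0.118], -1.698, 0], [[0.194, 0.024, 0.118], -1.698, 0], [[0.194, 0.024, 0.118], -1.698, 0], [[0.194, 0.024, 0.118], -1.698, 0], [[0.194, 0.024, 0.118], -1.698, 0], [[0.194, 0.024, 0.118], -1.698, 0], [[0.194, 0.024, 0.118], -1.698, 0], [[0.194, 0.024, 0.118], -1.698, 0]]'

```text
clock: 25.95
eef_pos: [454.6, -102.3, 204.6]
eef_rot: [-1.564, -0.0, -1.358]
wrist_force: [-0.2, 0.5, 0.5]
finger_gap: 93.8
```

```bash
python3 -c "
from h import *
roller('w11',(455,-102),0)
go(455,-102,55,12.3); print(manip.read_state()['eef_pos'],manip.read_state()['eef_rot'])
im=cv2.imread('pics/w10.png');im2=cv2.imread('pics/w11.png')
c=im[70:320,140:400]; c2=im2[70:320,250:390]
cv2.imwrite('pics/c9.png',cv2.resize(cv2.hconcat([c,c2]),(800,500),interpolation=cv2.INTER_CUBIC))"
```

```text
pred px [320. 182.] rect [320. 182.] [115.  24.] len mm 112.0 diam~ 23.4 centre [ 455.6 -103.4   55. ] axle yaw 102.23
t 26.0 shift [-0.0004  0.1688 -0.0007] twist -0.0013 gap 93.96030988733506 F [-0.2  0.3  0.4]
[ 454.65194223 -102.32579412  204.77800289] [-1.56425873e+00 -6.40119439e-04 -1.35745960e+00]
```

View pics/c9.png

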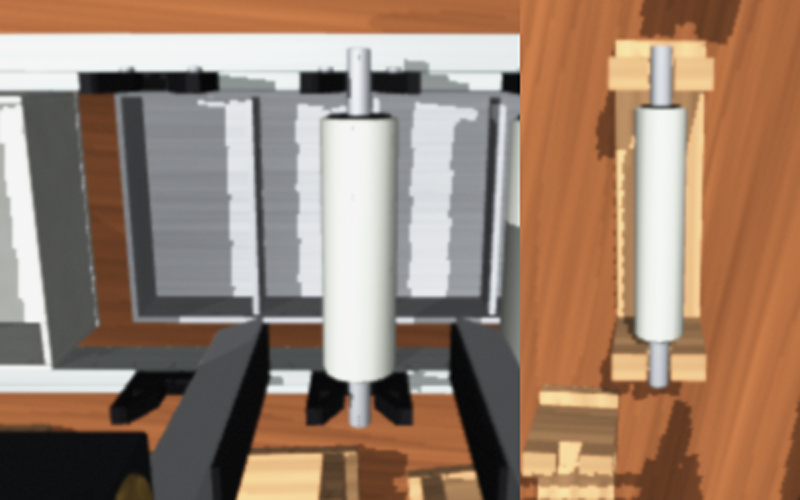

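The 32 mm roller is in both slots. The 24 mm roller is centred below the gripper, so I'll grasp it.

Emit:
play_rows --series '[[[-0.0005, 0.05, 0], 0, 0], [[-0.0005, 0.1, 0], 0, 0], [[-0.0005, 0.14, 0], 0, 0], [[-0.0005, 0.16, 0], 0, 0], [[-0.0005, 0.169, 0], 0, 0], [[-0.0005, 0.169, 0], 0, 0.3], [[-0.0005, 0.169, 0], 0, 0.5], [[-0.0005, 0.169, 0], 0, 0.6], [[-0.0005, 0.169, 0], 0, 0.7], [[-0.0005, 0.169, 0], 0, 0.75], [[-0.0005, 0.169, 0], 0, 1], [[-0.0005, 0.169, 0], 0, 1], [[-0.0005, 0.169, 0], 0, 1], [[-0.0005, 0.169, 0], 0, 1], [[-0.0005, 0.169, 0], 0, 1]]' --squeeze 25

```text
clock: 27.5
eef_pos: [455.6, -101.7, 35.8]
eef_rot: [-1.564, -0.001, -1.358]
wrist_force: [-0.2, 0.5, 0.6]
finger_gap: 23.1
```

```bash
python3 -c "
from h import *
go(630.2,113.8,210,-85.1); print(manip.read_state()['eef_pos'])"
```

```text
t 27.5 shift [-0.1736 -0.1539  0.2172] twist 1.6986 gap 23.125023485882853 F [-0.2  0.5  0.6]
[ 455.63152831 -101.71991872   35.79189603]
```

Emit:
play_rows --series '[[[0, -0.03, 0], 0, 1], [[0, -0.07, 0], 0, 1], [[0, -0.11, 0], 0, 1], [[0, -0.155, 0], 0, 1], [[0, -0.17, 0], 0, 1], [[-0.174, -0.17, 0.217], 1.698, 1], [[-0.174, -0.17, 0.217], 1.698, 1], [[-0.174, -0.17, 0.217], 1.698, 1], [[-0.174, -0.17, 0.217], 1.698, 1], [[-0.174, -0.17, 0.217], 1.698, 1], [[-0.174, -0.17, 0.217], 1.698, 1], [[-0.174, -0.17, 0.217], 1.698, 1], [[-0.174, -0.17, 0.217], 1.698, 1], [[-0.174, -0.17, 0.217], 1.698, 1], [[-0.174, -0.17, 0.217], 1.698, 1], [[-0.174, -0.17, 0.217], 1.698, 1], [[-0.174, -0.17, 0.217], 1.698, 1], [[-0.174, -0.155, 0.217], 1.698, 1], [[-0.174, -0.155, 0.217], 1.698, 1], [[-0.174, -0.155, 0.217], 1.698, 1]]'

```text
clock: 29.5
eef_pos: [629.5, 114.1, 191.1]
eef_rot: [-1.571, 0.005, -3.053]
wrist_force: [1.0, 0.3, -1.4]
finger_gap: 23.5
```

```bash
python3 -c "
from h import *
go(630.2,113.8,120,-85.1); print(manip.read_state()['eef_rot'])"
```

```text
t 29.5 shift [-0.0002  0.0901  0.0004] twist 0.0026 gap 23.484532205229254 F [ 1.   0.3 -1.4]
[-1.57096712  0.00474618 -3.05342342]
```

Emit:
play_rows --series '[[[0, 0.02, 0.0004], 0.002, 1], [[0, 0.04, 0.0004], 0.002, 1], [[0, 0.055, 0.0004], 0.002, 1], [[0, 0.065, 0.0004], 0.002, 1], [[0, 0.072, 0.0004], 0.002, 1], [[0, 0.077, 0.0004], 0.002, 1], [[0, 0.081, 0.0004], 0.002, 1], [[0, 0.083, 0.0004], 0.002, 1], [[0, 0.083, 0.0004], 0.002, 1]]'

```text
clock: 30.4
eef_pos: [630.0, 113.8, 108.2]
eef_rot: [-1.571, 0.005, -3.055]
wrist_force: [-0.2, -0.1, -1.2]
finger_gap: 23.6
```

Emit:
play_rows --series '[[[0, 0, 0], 0, 1], [[0, 0.002, 0], 0, 1], [[0, 0.004, 0], 0, 1], [[0, 0.006, 0], 0, 1], [[0, 0.008, 0], 0, 1], [[0, 0.009, 0], 0, 1], [[0, 0.009, 0], 0, 1]]' --squeeze 5

```text
clock: 31.1
eef_pos: [630.5, 113.8, 99.9]
eef_rot: [-1.571, 0.006, -3.055]
wrist_force: [0.4, -0.3, 4.0]
finger_gap: 23.8
```

Supported at nominal height. I'll open part-way, rise, then back off to clear the view.

Emit:
play_rows --series '[[[0, 0, 0], 0, 0.72], [[0, 0, 0], 0, 0.65], [[0, 0, 0], 0, 0.58], [[0, 0, 0], 0, 0.55], [[0, 0, 0], 0, 0.55], [[0, -0.03, 0], 0, 0.55], [[0, -0.07, 0], 0, 0.55], [[0, -0.12, 0], 0, 0.55], [[0, -0.17, 0], 0, 0.55], [[0.05, -0.2, 0], 0, 0.55], [[0.1, -0.2, 0], 0, 0.55], [[0.15, -0.2, 0], 0, 0.55], [[0.2, -0.2, 0], 0, 0.55], [[0.25, -0.2, 0], 0, 0.55], [[0.25, -0.2, 0], 0, 0.55], [[0.25, -0.2, 0], 0, 0.55]]'

```text
clock: 32.7
eef_pos: [379.8, 92.2, 299.2]
eef_rot: [-1.571, 0.009, -3.055]
wrist_force: [0.8, -0.2, 0.2]
finger_gap: 42.5
```

Run:
```python
from h import *
for n in('scene','top'): cv2.imwrite(f'pics/{n}9.png',manip.camera(n)[:,:,::-1])
a=cv2.imread('pics/scene9.png')[140:290,200:500]; b=cv2.imread('pics/top9.png')[130:215,150:430]
a=cv2.resize(a,(700,350),interpolation=cv2.INTER_CUBIC); b=cv2.resize(b,(700,212),interpolation=cv2.INTER_CUBIC)
cv2.imwrite('pics/c10.png',cv2.vconcat([a,b])); print(manip.read_state()['clock'])
```

```text
32.8
```

View pics/c10.png

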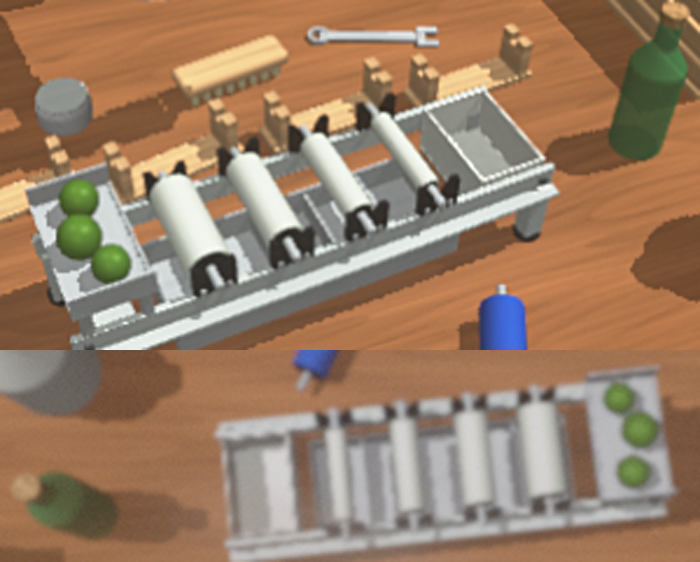

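All four rollers lie in order with both ends in their slots, and the bottle is standing. One numeric check of the far axle tips in the scene view (about (220,287), (303,255), (378,225) and (443,203) in the crop), then I hand in.

Run:
```python
from h import *
th=np.radians(4.9); u=np.array([np.cos(th),np.sin(th)]); v=np.array([-u[1],u[0]])
obs=[(220,287),(303,255),(378,225),(443,203)]
for i,o in enumerate(obs):
    c=np.array([650.8,-131.3])+82*i*v+82*u
    print(np.round([200+o[0]*3/7,140+o[1]*3/7],1),[proj('scene',[[*c,z]])[0].round(1).tolist() for z in (118,120,126)])
a,b=[cv2.imread(f'pics/scene{k}.png')[135:215,455:500].astype(int) for k in (0,9)]; print('bottle diff',abs(a-b).mean())
manip.sign_off()
```

```text
[294.3 263. ] [[294.1, 263.3], [294.1, 262.8], [293.9, 261.2]]
[329.9 249.3] [[327.5, 251.2], [327.5, 250.7], [327.5, 249.0]]
[362.  236.4] [[359.5, 239.6], [359.5, 239.0], [359.7, 237.4]]
[389.9 227. ] [[390.0, 228.4], [390.1, 227.8], [390.3, 226.2]]
bottle diff 1.666574074074074
the job is handed in; nothing more can be done
```

I put all four rollers back in the grader in order from the feed tray (48, 40, 32, 24 mm) and handed the job in at about 33 s. The sign-off gives no verdict, so my own checks are all I have.

- **Seating:** The closing pictures show every axle in both of its slots. Each roller took the arm's downward push at about its home height before I released it.
- **Axle tips:** Read by eye, the far tips match the predicted home position to 0–1 pixel for the 48 and 24 mm rollers. For the 40 and 32 mm rollers they are 2–4 pixels off, mostly sideways or along the axle. That check is coarse and doesn't prove height to the millimetre.
- **Sizes:** The finger openings when gripped were 47.0, 39.4, 31.5 and 23.1 mm, which confirms each roller's size.
- **Bottle and look-alikes:** The bottle's patch of the scene picture was practically unchanged. I did not touch the blue or pink rollers.
- **One hiccup:** The first roller stuck about 3 mm high, with roughly 20 N of push on the tool. It went home once I relieved the load and loosened the grip, so I lowered the other three with a light grip over the last few millimetres.
- **Disagreement in measurement:** The top camera put the seats about 5 mm nearer the robot than the wrist and scene cameras did. I used the wrist and scene position.

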